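# Set a board against the fence and length stop of a saw board

## Task

Get the loose pale board on the saw board ready for sawing: push it with the fingers, without gripping or lifting it, until its long edge lies flush along the fence and its end butts against the length stop (the dark block clamped to the fence). Leave it lying flat and still there, and do not disturb the caddies, tools and offcut around it.

Things in the scene. Friction and masses are not known exactly. Their poses are not given: they have to be found in the camera images.
- saw_board: wooden saw board screwed to the bench, 240 (x) x 460 (y) mm. Origin under its centre, at bench level; x points away from the robot to the fence, y to the left along the fence. Top of its base: z = 18 mm. The straight wooden fence stands along the far edge: near face at x = +90 mm, 30 mm thick, top (aluminium track) at z = 56 mm, saw kerf at y = 0.
- length_stop: dark hardwood block fixed on the base against the fence, on the right-hand part, with bracket and black knob over the fence (knob top 82 mm above the bench). Block 50 (x) x 35 (y) x 32 mm; origin under its centre, axes parallel to the saw board's. Its left face (y = +17.5 mm) stops the workpiece. It never moves.
- blank: the workpiece: loose flat pale board lying on the saw board left of the stop, 90 (x) x 200 (y, the long way) x 22 mm, 0.2 to 0.35 kg; slides on the base at 1 to 3 N. Too wide to grip. Origin under its centre. At the start it lies askew (up to 0.25 rad) and clear of fence and stop.
- tall_caddy: lacquered tea caddy with lid, upright cylinder 72 mm across, 125 mm tall; origin under its centre. Bystander.
- short_caddy: open inner tea caddy, upright cylinder 66 mm across, about 68 mm tall; origin under its centre. Bystander.
- offcut: short offcut of the same board, 45 x 60 x 22 mm, lying on the saw board in front of the stop; origin under its centre. Bystander.
- knife: marking knife 175 mm long and 9 mm high, lying on the bench just left of the saw board, long way along its own y; origin on the underside near mid length. Bystander.
- mallet: wooden mallet lying on the bench to the right (-y) of the saw board, 42 mm high, handle along its own x (handle x from -140 to 100 mm, head 85 mm wide at x = 95 mm). Bystander.
- gauge: wooden marking gauge lying on the bench to the right of the saw board, 170 mm long along its own x, 62 mm high; origin under its centre. Bystander.
- glue_pot: earthenware glue pot 90 mm across and 70 mm tall behind the fence, with a brush standing in it up to 160 mm high; origin under its centre. Bystander.
- saw: pull saw lying on the bench behind the fence, 24 mm high at the handle, handle from x = -280 to -20 mm and blade to x = 260 mm in its own frame. Bystander.
Mind the look-alikes: they are no part of the job. Leave any blue look-alike of the blank alone.

How it is judged:
At the end, for the whole second after the job is handed in: The board lies flat and at rest on the saw board, its long edge within 2.5 mm of the fence and parallel to it within 0.015 rad, its end nearest the stop within 2.5 mm of the stop block's left face (x of blank in the frame of saw_board above 0.0425 m and angle between the y axis of blank and the y axis of saw_board, either way round below 0.015 rad and y of blank in the frame of length_stop between 0.114 and 0.12 m and z of blank in the frame of saw_board below 0.021 m and angle between blank's own z axis and vertical below 0.03 rad and linear speed of blank below 0.01 m/s and angular speed of blank below 0.05 rad/s); the robot touches nothing.
It fails at once if the board is lifted or tipped: its underside centre more than 8 mm above the base, or tilted more than 0.12 rad (z of blank in the frame of saw_board above 0.026 m or angle between blank's own z axis and vertical above 0.12 rad).
It fails at once if the tall caddy, short caddy, glue pot moved by more than 15 mm (distance of any of tall_caddy, short_caddy, glue_pot from where it was at the start of the episode above 0.015 m).
It fails at once if the offcut moved by more than 15 mm (distance of offcut from where it was at the start of the episode above 0.015 m).
It fails at once if the knife, mallet, gauge, saw moved by more than 15 mm (distance of any of knife, mallet, gauge, saw from where it was at the start of the episode above 0.015 m).
It also fails if it takes over 51 s, if anything falls off the work surface, if the arm or the gripper's body presses on something with over 40 N, if the wrist force passes 120 N, or if a joint passes its speed limit or range.

## Robot

A 6-joint arm with a two-finger parallel gripper is mounted at the origin on the work surface. World frame = base frame: x ahead of the robot, y to its left, z up, the work surface at z = 0. Lengths are in m, angles in rad, forces in N, time in s.
With the tool pointing down it reaches from about 0.275 to 0.975 m from the base axis. Payload 8.4 kg.
Tool frame: the origin (TCP) lies midway between the tips of the shut fingers; the grasp point (between the pads) lies env.grip_depth behind it (env.grip_depth is the distance from the TCP to the grasp point, in m); z points along the fingers, y is the line along which they close (so a half turn about z gives the same grasp; the last joint's range is limited). The gripper opens to 92 mm and grips with 3 to 60 N. Pads are 20 mm wide; open, the fingers measure 128 mm over their backs; the gripper's body (75 mm by 189 mm) begins 69 mm behind the grasp point.
Start: joints at [1.286, 0.353, 1.633, -0, 1.155, -0.002], TCP at [0.174, 0.6, 0.215] pointing down, gripper open.
Joint ranges: [-2.63, 2.63], [-0.92, 2.1], [0.06, 2.66], [-1.3, 4.44], [0, 2.69], [-3.02, 3.02]. Speed limits (rad/s): [2.22, 2.22, 2.79, 3.14, 3.14, 3.14].

## Interface

Orientations are given as a unit quaternion [w, x, y, z].
In Python, from plant import env, get_image gives the robot as it stands.
- The arm moves only by the tool carry_out, never from a script. Its argument "rows" is a list of rows, each an object of numbers: "fingers": the opening, from 0 (shut) to 1 (fully open); "dx", "dy", "dz": the shift along the tool's x, y, z in units of 0.2 m (1.0 is 0.2 m); "roll": the turn about the tool's z in units of 90 degrees (1.0 is 90 degrees). A call has 1 to 10 rows; each row shifts and turns the commanded pose from where the row before left it, along the tool's axes as they then stand; what a row does not reach is not made up. A row lasts 1/8 s, in which the tool goes at most 62.5 mm and 10.7 degrees, less where a joint would pass 70% of its speed; a pose out of reach is approached as far as the arm can. A call with a number of a shift or a turn outside -1 to 1 is refused whole. A call with a gripper value outside its range is refused whole. The fingers move at their own pace and stop on an object; the grip force is fixed at half the most. Time passes only in rows, so rows that do not move let the fingers close. It gives the time, the measured TCP pose, the force, the opening and the grip force at its end, in the units of the state.
- env.sense(): the state, without advancing time (a new reading comes with each control period).
- get_image(name): name is "scene" or "top" or "wrist"; returns a dict with "img" (420x560x3 uint8, red, green, blue), "depth" (420x560 float32, m along the optical axis (not along the pixel's ray), 0 where there is no reading), "fovy" (degrees; the focal length in pixels is half the picture's height over the tangent of half this angle, whatever the lens; pixels are square), "cx", "cy" (the principal point, pixels), "R" (3x3) and "t" (3): a world point X has camera coordinates R X + t. Camera axes: x right, y down, z forward; pixel columns grow to the right and rows downward; lengths in m; the calibration is good to about 2 mm. A picture is of the moment at which its call begins.
- env.sign_off(): hands the job in; it is judged then, once.
The state is a dict: "t": time; "joint_pos": joint angles; "qd": joint speeds; "joint_efforts": joint torques, N m; "tcp_pos": TCP position; "tool_rot": TCP orientation; "wrist_force": force on the tool from outside, world axes, zero at the start; "moment": the same for the moment, N m; "finger_gap": finger opening in m; "gripper_force": force on a finger pad.
Only numpy, scipy, OpenCV 4.12 (cv2) and the standard library are available. Lean on these libraries where they do the work, as an engineer would, in place of code of your own. Each camera call takes 0.05 s, during which the arm holds its last target. There are 200 camera calls.

## Working session

There is one attempt and no reset: what is moved stays moved. The work goes in short steps, Python scripts to look and compute and a tool call to move; the robot and the scene stay as the last step left them, time stands still between calls to the robot, and variables do not carry over. Pictures are saved under pics/ and viewed, at most 10 in all, crops included, and the job is handed in when it is done.

Besides the shell and the picture viewer there is one more tool, called after "Request:" by a JSON object that holds its "method" and its "body", one argument or row to a line. carry_out: Moves the arm, as the interface text tells. Its arguments: {"type":"object","properties":{"rows":{"type":"array"}},"required":["rows"]}

```bash
mkdir -p pics; cat > h.py <<'E'
import numpy as np, cv2
from plant import env, get_image
def cam(n):
    d=get_image(n); d['f']=d['img'].shape[0]/2/np.tan(np.radians(d['fovy'])/2); return d
def save(d,n): cv2.imwrite('pics/'+n,d['img'][:,:,::-1])
def plane(d,uv,z):
    uv=np.atleast_2d(np.asarray(uv,float)); r=np.c_[(uv[:,0]-d['cx'])/d['f'],(uv[:,1]-d['cy'])/d['f'],np.ones(len(uv))]@d['R']
    c=-d['R'].T@d['t']; return c+r*((z-c[2])/r[:,2])[:,None]
def cloud(d):
    h,w=d['depth'].shape; u,v=np.meshgrid(np.arange(w),np.arange(h)); Z=d['depth']
    P=np.stack([(u-d['cx'])/d['f']*Z,(v-d['cy'])/d['f']*Z,Z],-1); return (P-d['t'])@d['R']
E
python3 - <<'E'
from h import *
d=cam('top');save(d,'top1.png');np.save('top1.npy',d,allow_pickle=True)
e=cam('scene');save(e,'scene1.png')
print(d['fovy'],d['R'],d['t'],env.sense(),env.grip_depth)
E
```

```text
43.3912187141698 [[ 1.80742347e-03 -9.99952688e-01 -9.55794068e-03]
 [-9.89244739e-01 -3.89969800e-04 -1.46269250e-01]
 [ 1.46258602e-01  9.71951301e-03 -9.89198641e-01]] [0.00461254 0.48676117 1.36260638] {'t': 0.1, 'joint_pos': array([ 1.28561481e+00,  3.53541940e-01,  1.63405444e+00,  1.70374567e-05,
        1.15521636e+00, -2.41186981e-03]), 'qd': array([ 0.00053093, -0.00301365, -0.00201659, -0.00117911,  0.00025193,
        0.00032704]), 'joint_efforts': array([-3.13857499e-04, -5.94905770e+01, -3.34927332e+01,  6.98215328e-02,
        1.83352351e-02, -5.90534410e-05]), 'tcp_pos': array([0.17426097, 0.59974865, 0.21396413]), 'tool_rot': array([-9.51313048e-05,  1.40917639e-01,  9.90021135e-01, -6.02630378e-04]), 'wrist_force': array([-0.39913815, -0.61111074, -0.37548608]), 'moment': array([ 0.01221288,  0.01896356, -0.022537  ]), 'gripper_force': 0.0, 'finger_gap': 0.09199144758566483} 0.0187
```

View pics/top1.png

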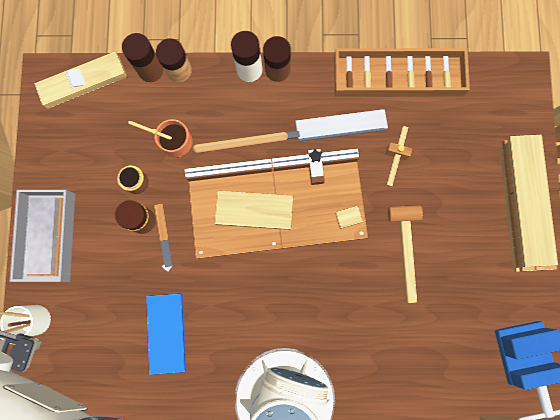

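View pics/scene1.png

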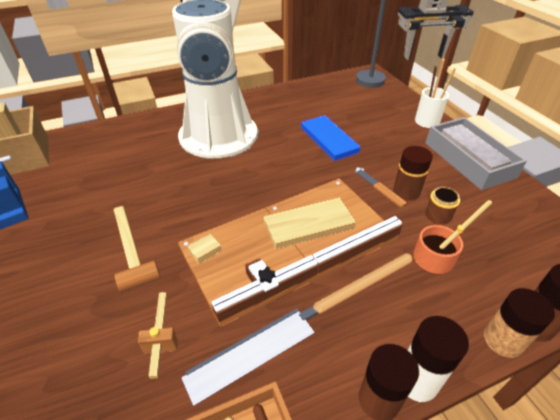

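The top view shows the blank at about (254,210), left of the stop at (316,172). The fence's white track runs from (186,174) to (358,154).

Pale or board-like candidates:
- (254,210), long board on the saw board. This one fits: about 200x90, left of the stop.
- (348,217), the offcut: too small.
- (80,80), on the bench: not on the saw board.
- (166,334), the blue look-alike: leave it alone.

Next I'll measure and check a crop.

```bash
python3 - <<'E'
from h import *
d=np.load('top1.npy',allow_pickle=True).item()
im=d['img']; P=cloud(d); hsv=cv2.cvtColor(im,cv2.COLOR_RGB2HSV)
print('hsv blank',hsv[210,254],'base',hsv[230,230],'track',hsv[172,200])
m=cv2.inRange(hsv,(15,40,190),(35,150,255)); roi=np.zeros_like(m); roi[150:265,180:375]=255; m&=roi
cs,_=cv2.findContours(m,cv2.RETR_EXTERNAL,cv2.CHAIN_APPROX_NONE)
for c in sorted(cs,key=cv2.contourArea)[::-1][:4]:
    if cv2.contourArea(c)<80: continue
    q=cv2.boxPoints(cv2.minAreaRect(c)); w=plane(d,c[:,0,:],.040)
    r=cv2.minAreaRect((w[:,:2]*1000).astype(np.float32)); print('pale',q.round(0).tolist(),r, cv2.boxPoints(r).round(0).tolist())
# track: by depth height and white
mw=(P[:,:,2]>.048)&(P[:,:,2]<.064)&(roi>0); 
pts=P[mw]; l=cv2.fitLine((pts[:,:2]).astype(np.float32),cv2.DIST_HUBER,0,.001,.001).ravel(); dirv=l[:2]*(1 if l[1]>0 else -1)
n=np.array([dirv[1],-dirv[0]]); s=(pts[:,:2]-l[2:])@dirv; t=(pts[:,:2]-l[2:])@n
print('fence n',mw.sum(),l,'ang',np.arctan2(-dirv[0],dirv[1]),np.percentile(s,[.5,99.5]),np.percentile(t,[2,98]),pts[:,2].mean())
print('z blank',np.median(P[205:215,245:265,2]),'base z',P[230,230],'stop',P[172:184:3,316])
# board front corners by eye
print('corners',plane(d,[[196,258],[368,238]],.018).round(4).tolist())
print('stop left/right face bottom',plane(d,[[311,184],[323,183]],.05).round(4).tolist())
cr=cv2.resize(im[140:270,170:390],None,fx=3.6,fy=3.6,interpolation=cv2.INTER_CUBIC); cv2.imwrite('pics/crop1.png',cr[:,:,::-1])
E
```

```text
hsv blank [ 23  87 238] base [ 15 143 219] track [ 90   2 255]
pale [[187.0, 181.0], [357.0, 161.0], [366.0, 237.0], [196.0, 257.0]] ((489.935546875, 19.708267211914062), (204.608154296875, 451.36773681640625), 6.839544773101807) [[361.0, 232.0], [415.0, -217.0], [618.0, -192.0], [565.0, 256.0]]
pale [[192.0, 229.0], [277.0, 220.0], [280.0, 249.0], [195.0, 258.0]] ((412.4681396484375, 125.35826110839844), (76.47761535644531, 223.0989532470703), 6.774794101715088) [[361.0, 232.0], [388.0, 10.0], [464.0, 19.0], [437.0, 241.0]]
fence n 1902 [ 0.09253853 -0.9957091   0.60793984  0.03764515] ang 0.09267111 [-0.23242293  0.2226879 ] [-0.0488363   0.02052002] 0.05501073778169167
z blank 0.039833154745099936 base z [0.43742606 0.14508494 0.01218471] stop [[ 0.58541862 -0.08396719  0.06114189]
 [ 0.5789795  -0.08431774  0.05373591]
 [ 0.57117409 -0.08432834  0.0524423 ]
 [ 0.56348226 -0.08437002  0.0505883 ]]
corners [[0.362, 0.2335, 0.018], [0.4157, -0.2232, 0.018]]
stop left/right face bottom [[0.5555, -0.0711, 0.05], [0.5582, -0.1028, 0.05]]
```

View pics/crop1.png

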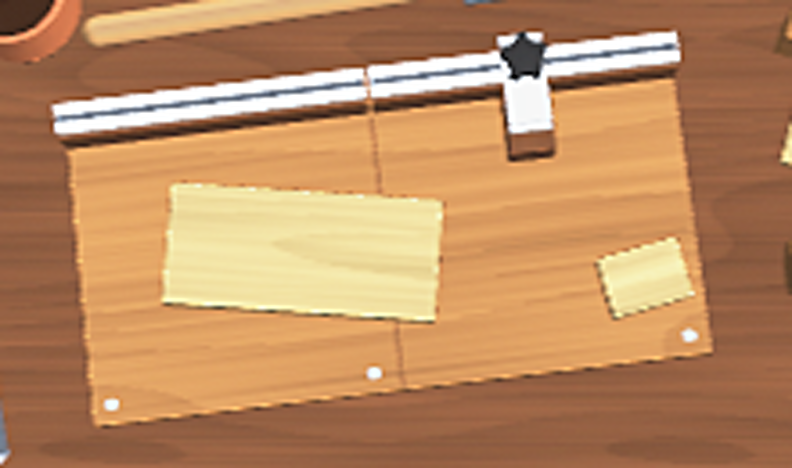

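The crop confirms the blank: corners near (171,184), (442,201), (434,321) and (163,302) in the crop. Its grain is pale, it lies left of the stop, and its right end is turned toward the robot. Now I'll work out the frames.

```bash
cat >> h.py <<'E'
def frame(d):
    "saw-board frame from the white track left of the stop (top z=.056): origin at fence near face foot -> O, ex, ey, ang"
    hsv=cv2.cvtColor(d['img'],cv2.COLOR_RGB2HSV); P=cloud(d)
    m=(hsv[...,1]<40)&(hsv[...,2]>200)&(P[...,2]>.046)&(P[...,2]<.066)
    n,L,S,_=cv2.connectedComponentsWithStats(m.astype(np.uint8)); return m,L,S
E
python3 - <<'E'
from h import *
d=np.load('top1.npy',allow_pickle=True).item()
hsv=cv2.cvtColor(d['img'],cv2.COLOR_RGB2HSV)
m=(hsv[...,1]<45)&(hsv[...,2]>190)
xs=list(range(190,268,3))+list(range(277,304,3))+list(range(328,355,3))
lo=[];hi=[]
for x in xs:
    r=np.where(m[140:185,x])[0]+140; hi.append((x,r.min()-.5)); lo.append((x,r.max()+.5))
A=plane(d,lo,.056)[:,:2];B=plane(d,hi,.056)[:,:2]
def fit(A): p=np.polyfit(A[:,1],A[:,0],1); return p,np.std(A[:,0]-np.polyval(p,A[:,1]))
pa,sa=fit(A);pb,sb=fit(B);a=-np.arctan((pa[0]+pb[0])/2); print(pa,sa,pb,sb,'width',(pb[1]-pa[1])*np.cos(a))
# a: board yaw; ey=(-sin a.., ) 
ang=np.arctan(-pa[0]); ex=np.array([np.cos(ang),np.sin(ang)]);ey=np.array([-ex[1],ex[0]])
r=np.where(m[172,150:230])[0]; 
ends=plane(d,[[185,174],[358.5,155]],.056)[:,:2]
mid=ends.mean(0); O=mid+ex*((A.mean(0)-mid)@ex-.09)
print('yaw',ang,'O',O,'length',(ends[0]-ends[1])@ey)
F=lambda w:np.c_[(np.atleast_2d(w)-O)@ex,(np.atleast_2d(w)-O)@ey].round(4)
cor=np.array([[171,184],[442,201],[434,321],[163,302]])/3.6+[170-.36,140-.36]
W=plane(d,cor,.040)[:,:2]; print('blank',F(W).tolist(), 'world',W.round(3).tolist())
print('sides',[np.linalg.norm(W[i]-W[i-1]) for i in range(4)])
oc=np.array([[597,263],[677,238],[693,293],[615,318]])/3.6+[169.6,139.6]; print('offcut',F(plane(d,oc,.04)[:,:2]).tolist())
st=np.array([[509,133],[553,130]])/3.6+[169.6,139.6]; print('stop near top',F(plane(d,st,.05)[:,:2]).tolist())
kc=np.array([[166,215],[130,180],[160,207]]); print('tall caddy..',F(plane(d,[[131,215]],.125)[:,:2]),F(plane(d,[[130,178]],.068)[:,:2]),'knife',F(plane(d,[[158,205],[168,270]],.005)[:,:2]).tolist())
np.savez('frame.npz',O=O,ex=ex,ey=ey,ang=ang)
s=env.sense(); print(F(s['tcp_pos'][:2]))
E
```

```text
[-0.12040347  0.60439828] 0.0007589115330214304 [-0.11999028  0.62793164] 0.0007722820282425114 width 0.02336517726987404
yaw 0.1198266452758484 O [0.51124207 0.02081495] length 0.4616782726214769
blank [[0.0466, 0.1527], [0.0101, -0.0445], [-0.0775, -0.028], [-0.0401, 0.1673]] world [[0.539, 0.178], [0.527, -0.022], [0.438, -0.016], [0.451, 0.182]]
sides [np.float64(0.08789336665740687), np.float64(0.20054809984672384), np.float64(0.0891109770356261), np.float64(0.19881646925864616)]
offcut [[-0.0492, -0.1516], [-0.0378, -0.2122], [-0.0794, -0.2182], [-0.0909, -0.1592]]
stop near top [[0.0529, -0.0991], [0.0513, -0.1315]]
tall caddy.. [[-0.0058  0.3619]] [[0.1021 0.373 ]] knife [[0.0337, 0.3204], [-0.1447, 0.3085]]
[[-0.2654  0.6151]]
```

Request:
{"method": "carry_out", "body": {
  "rows": [
    {"fingers": 1,"roll": -0.0855},
    {"fingers": 1,"roll": -0.0855},
    {"fingers": 1,"roll": -0.0855},
    {"fingers": 1,"dx": -0.078,"dy": -0.3},
    {"fingers": 1,"dx": -0.078,"dy": -0.3},
    {"fingers": 1,"dx": -0.078,"dy": -0.3},
    {"fingers": 1,"dx": -0.078,"dy": -0.3},
    {"fingers": 1,"dx": -0.078,"dy": -0.3},
    {"fingers": 1,"dx": -0.078,"dy": -0.3},
    {"fingers": 1,"dx": -0.078,"dy": -0.3}
  ]
}}

```text
invalid input
```

```bash
cat > st.py <<'E'
from h import *
f=np.load('frame.npz');O,ex,ey=f['O'],f['ex'],f['ey']
s=env.sense();w,x,y,z=s['tool_rot'];ty=np.array([2*(x*y-w*z),1-2*(x*x+z*z)])
p=s['tcp_pos'][:2]-O; F=s['wrist_force']
print('t',s['t'],'tcp board',(p@ex).round(4),(p@ey).round(4),'z',s['tcp_pos'][2].round(4),'yaw err',(np.arctan2(ty[1],ty[0])-np.pi/2-f['ang']).round(4),'F board',F[:2]@ex,F[:2]@ey,F[2])
E
python3 st.py
```

```text
t 0.1 tcp board -0.2654 0.6151 z 0.214 yaw err -0.4026 F board -0.46932831952211873 -0.5590156832985309 -0.3754860758260286
```

Request:
{"method": "carry_out", "body": {
  "rows": [
    {"fingers": 1,"dx": 0,"dy": 0,"dz": 0,"roll": -0.0855},
    {"fingers": 1,"dx": 0,"dy": 0,"dz": 0,"roll": -0.0855},
    {"fingers": 1,"dx": 0,"dy": 0,"dz": 0,"roll": -0.0855},
    {"fingers": 1,"dx": -0.078,"dy": -0.3,"dz": 0,"roll": 0},
    {"fingers": 1,"dx": -0.078,"dy": -0.3,"dz": 0,"roll": 0},
    {"fingers": 1,"dx": -0.078,"dy": -0.3,"dz": 0,"roll": 0},
    {"fingers": 1,"dx": -0.078,"dy": -0.3,"dz": 0,"roll": 0},
    {"fingers": 1,"dx": -0.078,"dy": -0.3,"dz": 0,"roll": 0},
    {"fingers": 1,"dx": -0.078,"dy": -0.3,"dz": 0,"roll": 0},
    {"fingers": 1,"dx": -0.078,"dy": -0.3,"dz": 0,"roll": 0}
  ]
}}

```text
t: 1.35
tcp_pos: [0.3334, 0.1945, 0.2146]
tool_rot: [0.0, -0.06, 0.998, 0.0]
wrist_force: [0.7, 0.3, 0.3]
finger_gap: 0.0917
gripper_force: 0.0
```

```bash
python3 st.py
```

```text
t 1.35 tcp board -0.1558 0.1937 z 0.2146 yaw err 0.0009 F board 0.7087852224199472 0.20014913051434538 0.31217734137394404
```

Request:
{"method": "carry_out", "body": {
  "rows": [
    {"fingers": 1,"dx": -0.05,"dy": -0.22,"dz": 0,"roll": 0},
    {"fingers": 1,"dx": -0.05,"dy": -0.22,"dz": 0,"roll": 0},
    {"fingers": 1,"dx": -0.03,"dy": -0.22,"dz": 0,"roll": 0},
    {"fingers": 1,"dx": 0,"dy": 0,"dz": 0.28,"roll": 0},
    {"fingers": 1,"dx": 0,"dy": 0,"dz": 0.28,"roll": 0},
    {"fingers": 1,"dx": 0,"dy": 0,"dz": 0.24,"roll": 0},
    {"fingers": 1,"dx": 0,"dy": 0,"dz": 0.05,"roll": 0},
    {"fingers": 1,"dx": 0,"dy": 0,"dz": 0,"roll": 0}
  ]
}}

```text
t: 2.35
tcp_pos: [0.3747, 0.0684, 0.0448]
tool_rot: [-0.001, -0.06, 0.998, -0.0]
wrist_force: [0.0, 0.5, -0.3]
finger_gap: 0.092
gripper_force: 0.0
```

```bash
python3 st.py
```

```text
t 2.35 tcp board -0.1298 0.0635 z 0.0448 yaw err 0.0004 F board 0.09898596330089697 0.46932065232623316 -0.26688464449142923
```

Request:
{"method": "carry_out", "body": {
  "rows": [
    {"fingers": 1,"dx": 0,"dy": 0,"dz": 0.1,"roll": 0},
    {"fingers": 1,"dx": -0.1,"dy": 0,"dz": 0,"roll": 0},
    {"fingers": 1,"dx": -0.1,"dy": 0,"dz": 0,"roll": 0},
    {"fingers": 1,"dx": -0.05,"dy": 0,"dz": 0,"roll": 0},
    {"fingers": 1,"dx": -0.04,"dy": 0,"dz": 0,"roll": 0},
    {"fingers": 1,"dx": -0.04,"dy": 0,"dz": 0,"roll": 0},
    {"fingers": 1,"dx": -0.04,"dy": 0,"dz": 0,"roll": 0},
    {"fingers": 1,"dx": -0.04,"dy": 0,"dz": 0,"roll": 0},
    {"fingers": 1,"dx": -0.04,"dy": 0,"dz": 0,"roll": 0},
    {"fingers": 1,"dx": 0,"dy": 0,"dz": 0,"roll": 0}
  ]
}}

```text
t: 3.6
tcp_pos: [0.4655, 0.0794, 0.0246]
tool_rot: [0.001, -0.06, 0.998, 0.0]
wrist_force: [-0.7, 0.0, 0.7]
finger_gap: 0.0921
gripper_force: 0.0
```

```bash
python3 st.py; python3 - <<'E'
from h import *
d=cam('top');cr=cv2.resize(d['img'][140:270,170:390],None,fx=3.6,fy=3.6);cv2.imwrite('pics/c2.png',cr[:,:,::-1])
E
```

```text
t 3.6 tcp board -0.0385 0.0636 z 0.0246 yaw err 0.0004 F board -0.666022929389939 0.10888547597121186 0.7303264397548775
```

View pics/c2.png

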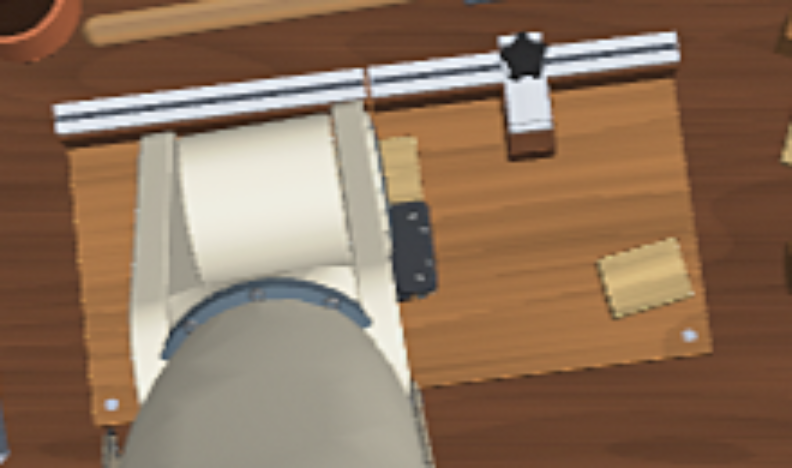

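The blank's visible right end, at (400,140) in the crop, is now nearly square to the fence and about 25 mm short of it. I'll keep pushing gently.

Request:
{"method": "carry_out", "body": {
  "rows": [
    {"fingers": 1,"dx": -0.04,"dy": 0,"dz": 0,"roll": 0},
    {"fingers": 1,"dx": -0.04,"dy": 0,"dz": 0,"roll": 0},
    {"fingers": 1,"dx": -0.02,"dy": 0,"dz": 0,"roll": 0},
    {"fingers": 1,"dx": -0.01,"dy": 0,"dz": 0,"roll": 0},
    {"fingers": 1,"dx": -0.01,"dy": 0,"dz": 0,"roll": 0},
    {"fingers": 1,"dx": 0,"dy": 0,"dz": 0,"roll": 0}
  ]
}}

```text
t: 4.4
tcp_pos: [0.4885, 0.0821, 0.0246]
tool_rot: [0.001, -0.06, 0.998, 0.0]
wrist_force: [-0.7, 0.1, -0.7]
finger_gap: 0.0917
gripper_force: 0.6
```

```bash
python3 st.py
```

```text
t 4.4 tcp board -0.0152 0.0635 z 0.0246 yaw err 0.0002 F board -0.6981385961973543 0.17112744501907595 -0.6912436430410991
```

Request:
{"method": "carry_out", "body": {
  "rows": [
    {"fingers": 1,"dx": -0.01,"dy": 0,"dz": 0,"roll": 0},
    {"fingers": 1,"dx": -0.01,"dy": 0,"dz": 0,"roll": 0},
    {"fingers": 1,"dx": -0.005,"dy": 0,"dz": 0,"roll": 0},
    {"fingers": 1,"dx": 0,"dy": 0,"dz": 0,"roll": 0}
  ]
}}

```text
t: 4.9
tcp_pos: [0.4908, 0.0824, 0.0243]
tool_rot: [-0.002, -0.06, 0.998, -0.0]
wrist_force: [-9.3, -1.1, 8.5]
finger_gap: 0.0919
gripper_force: 4.9
```

```bash
python3 st.py
```

```text
t 4.9 tcp board -0.013 0.0636 z 0.0243 yaw err 0.0002 F board -9.362460468795375 0.02766122549537856 8.511351585647384
```

Request:
{"method": "carry_out", "body": {
  "rows": [
    {"fingers": 1,"dx": -0.01,"dy": 0,"dz": 0,"roll": 0},
    {"fingers": 1,"dx": 0,"dy": 0,"dz": 0,"roll": 0}
  ]
}}

```text
t: 5.15
tcp_pos: [0.4908, 0.0823, 0.0241]
tool_rot: [-0.004, -0.06, 0.998, -0.0]
wrist_force: [-14.9, -1.3, 14.0]
finger_gap: 0.0917
gripper_force: 7.6
```

```bash
python3 st.py
```

```text
t 5.15 tcp board -0.013 0.0635 z 0.0241 yaw err 0.0001 F board -14.979683798880286 0.481805087135987 14.016666807663324
```

The blank is firmly against the fence: 15 N, no further travel. I'll back off, rise, close the fingers and look at the left end.

Request:
{"method": "carry_out", "body": {
  "rows": [
    {"fingers": 1,"dx": 0.1,"dy": 0,"dz": 0,"roll": 0},
    {"fingers": 1,"dx": 0.06,"dy": 0,"dz": 0,"roll": 0},
    {"fingers": 0,"dx": 0,"dy": 0,"dz": -0.3,"roll": 0},
    {"fingers": 0,"dx": 0,"dy": 0,"dz": -0.3,"roll": 0},
    {"fingers": 0,"dx": -0.1,"dy": 0.28,"dz": 0,"roll": 0},
    {"fingers": 0,"dx": -0.1,"dy": 0.28,"dz": 0,"roll": 0},
    {"fingers": 0,"dx": -0.1,"dy": 0.12,"dz": 0,"roll": 0},
    {"fingers": 0,"dx": -0.1,"dy": 0,"dz": 0,"roll": 0},
    {"fingers": 0,"dx": -0.02,"dy": 0,"dz": 0,"roll": 0}
  ]
}}

```text
t: 6.28
tcp_pos: [0.5315, 0.2247, 0.1446]
tool_rot: [0.001, -0.06, 0.998, 0.0]
wrist_force: [0.4, -0.2, 0.3]
finger_gap: 0.024
gripper_force: 0.0
```

```bash
python3 st.py; python3 - <<'E'
from h import *
d=cam('wrist');save(d,'w1.png');np.save('w1.npy',d,allow_pickle=True)
E
```

```text
t 6.275 tcp board 0.0445 0.2 z 0.1446 yaw err 0.0006 F board 0.4147139836017713 -0.28466158901338806 0.3096511705887424
```

View pics/w1.png

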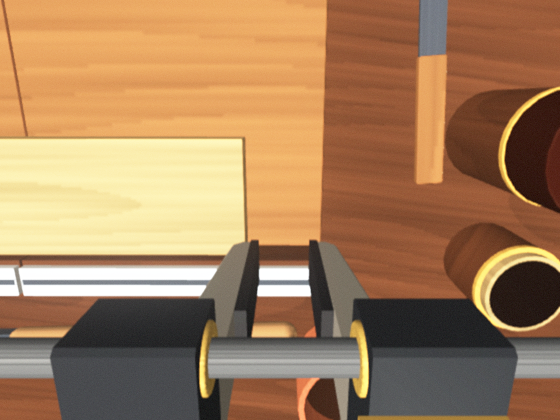

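The wrist view shows the blank parallel to the fence with its left end at column 245, rows 137–255. The tall caddy at (545,150) and short caddy at (525,290) are clear to the right.

```bash
python3 - <<'E'
from h import *
f=np.load('frame.npz');O,ex,ey=f['O'],f['ex'],f['ey']
d=np.load('w1.npy',allow_pickle=True).item()
w=plane(d,[[244,138],[246,250],[10,137]],.04)[:,:2]-O; print('blank',np.c_[w@ex,w@ey].round(4).tolist())
for uv,z in (([500,150],.125),([475,290],.068)):
    w=plane(d,[uv],z)[:,:2]-O; print('caddy edge',w@ex,w@ey)
E
```

```text
blank [[-0.0042, 0.1709], [0.0821, 0.17], [-0.0051, 0.003]]
caddy edge [-0.00641033] [0.30759474]
caddy edge [0.101679] [0.33729474]
```

Request:
{"method": "carry_out", "body": {
  "rows": [
    {"fingers": 0,"dx": 0.02,"dy": 0,"dz": 0,"roll": 0},
    {"fingers": 0,"dx": 0,"dy": 0,"dz": 0.2,"roll": 0},
    {"fingers": 0,"dx": 0,"dy": 0,"dz": 0.2,"roll": 0},
    {"fingers": 0,"dx": 0,"dy": 0,"dz": 0.15,"roll": 0},
    {"fingers": 0,"dx": 0,"dy": 0,"dz": 0.04,"roll": 0},
    {"fingers": 0,"dx": 0,"dy": 0,"dz": 0,"roll": 0}
  ]
}}

```text
t: 7.08
tcp_pos: [0.526, 0.2234, 0.0269]
tool_rot: [-0.0, -0.06, 0.998, -0.0]
wrist_force: [-0.5, -0.4, 0.9]
finger_gap: 0.0001
gripper_force: 0.0
```

```bash
python3 st.py
```

```text
t 7.075 tcp board 0.0389 0.1994 z 0.0269 yaw err 0.0 F board -0.5672921100829812 -0.2921002262671019 0.8678253937861098
```

Request:
{"method": "carry_out", "body": {
  "rows": [
    {"fingers": 0,"dx": 0,"dy": -0.04,"dz": 0,"roll": 0},
    {"fingers": 0,"dx": 0,"dy": -0.04,"dz": 0,"roll": 0},
    {"fingers": 0,"dx": 0,"dy": -0.04,"dz": 0,"roll": 0},
    {"fingers": 0,"dx": 0,"dy": -0.04,"dz": 0,"roll": 0},
    {"fingers": 0,"dx": 0,"dy": -0.04,"dz": 0,"roll": 0},
    {"fingers": 0,"dx": 0,"dy": -0.04,"dz": 0,"roll": 0},
    {"fingers": 0,"dx": 0,"dy": -0.04,"dz": 0,"roll": 0},
    {"fingers": 0,"dx": 0,"dy": -0.04,"dz": 0,"roll": 0},
    {"fingers": 0,"dx": 0,"dy": -0.02,"dz": 0,"roll": 0},
    {"fingers": 0,"dx": 0,"dy": 0,"dz": 0,"roll": 0}
  ]
}}

```text
t: 8.32
tcp_pos: [0.5352, 0.1561, 0.0275]
tool_rot: [0.001, -0.06, 0.998, 0.0]
wrist_force: [-1.3, 3.1, 4.0]
finger_gap: 0.0001
gripper_force: 2.0
```

```bash
python3 st.py
```

```text
t 8.325 tcp board 0.0399 0.1315 z 0.0275 yaw err -0.0005 F board -0.880690051658351 3.1966172754362705 4.031986686076513
```

Request:
{"method": "carry_out", "body": {
  "rows": [
    {"fingers": 0,"dx": 0,"dy": -0.015,"dz": 0,"roll": 0},
    {"fingers": 0,"dx": 0,"dy": -0.015,"dz": 0,"roll": 0},
    {"fingers": 0,"dx": 0,"dy": -0.01,"dz": 0,"roll": 0},
    {"fingers": 0,"dx": 0,"dy": -0.01,"dz": 0,"roll": 0},
    {"fingers": 0,"dx": 0,"dy": 0,"dz": 0,"roll": 0}
  ]
}}

```text
t: 8.95
tcp_pos: [0.5363, 0.1465, 0.0274]
tool_rot: [0.001, -0.06, 0.998, 0.001]
wrist_force: [-1.1, 4.9, 6.2]
finger_gap: 0.0003
gripper_force: 2.9
```

```bash
python3 st.py
```

```text
t 8.95 tcp board 0.0399 0.1218 z 0.0274 yaw err -0.0003 F board -0.48960666405428266 4.94932158095705 6.193282778534463
```

Request:
{"method": "carry_out", "body": {
  "rows": [
    {"fingers": 0,"dx": 0,"dy": -0.01,"dz": 0,"roll": 0},
    {"fingers": 0,"dx": 0,"dy": -0.01,"dz": 0,"roll": 0},
    {"fingers": 0,"dx": 0,"dy": 0,"dz": 0,"roll": 0}
  ]
}}

```text
t: 9.32
tcp_pos: [0.5368, 0.1425, 0.0274]
tool_rot: [0.001, -0.06, 0.998, 0.001]
wrist_force: [-1.0, 4.2, 5.7]
finger_gap: 0.0003
gripper_force: 2.8
```

```bash
python3 st.py
```

```text
t 9.325 tcp board 0.0399 0.1178 z 0.0274 yaw err -0.0002 F board -0.5025919330431018 4.339213003449392 5.708754093647148
```

Request:
{"method": "carry_out", "body": {
  "rows": [
    {"fingers": 0,"dx": 0,"dy": -0.01,"dz": 0,"roll": 0},
    {"fingers": 0,"dx": 0,"dy": -0.01,"dz": 0,"roll": 0},
    {"fingers": 0,"dx": 0,"dy": 0,"dz": 0,"roll": 0}
  ]
}}

```text
t: 9.7
tcp_pos: [0.537, 0.141, 0.0275]
tool_rot: [0.001, -0.059, 0.998, 0.002]
wrist_force: [-4.6, 21.1, 5.0]
finger_gap: 0.0007
gripper_force: 10.8
```

```bash
python3 st.py
```

```text
t 9.7 tcp board 0.04 0.1163 z 0.0275 yaw err -0.0019 F board -2.071085811876391 21.510793147790608 5.035460825265339
```

The board reached the stop: 21 N, motion ended. Now I'll square it to the fence once more from the near edge.

Request:
{"method": "carry_out", "body": {
  "rows": [
    {"fingers": 0,"dx": 0,"dy": 0.08,"dz": 0,"roll": 0},
    {"fingers": 0,"dx": 0,"dy": 0,"dz": -0.25,"roll": 0},
    {"fingers": 1,"dx": 0.15,"dy": -0.2,"dz": 0,"roll": 0},
    {"fingers": 1,"dx": 0.15,"dy": -0.2,"dz": 0,"roll": 0},
    {"fingers": 1,"dx": 0.2,"dy": -0.2,"dz": 0,"roll": 0},
    {"fingers": 1,"dx": 0,"dy": -0.06,"dz": 0,"roll": 0},
    {"fingers": 1,"dx": 0,"dy": 0,"dz": 0,"roll": 0},
    {"fingers": 1,"dx": 0,"dy": 0,"dz": 0,"roll": 0}
  ]
}}

```text
t: 10.7
tcp_pos: [0.4523, 0.0117, 0.0767]
tool_rot: [0.001, -0.06, 0.998, -0.0]
wrist_force: [-0.1, -0.2, -0.4]
finger_gap: 0.0581
gripper_force: 0.0
```

```bash
python3 st.py; python3 - <<'E'
from h import *
f=np.load('frame.npz');O,ex,ey=f['O'],f['ex'],f['ey']
d=cam('wrist');save(d,'w2.png');np.save('w2.npy',d,allow_pickle=True)
E
```

```text
t 10.7 tcp board -0.0596 -0.0021 z 0.0767 yaw err 0.0005 F board -0.13681020285935258 -0.15350481758838067 -0.41370458750102135
```

View pics/w2.png

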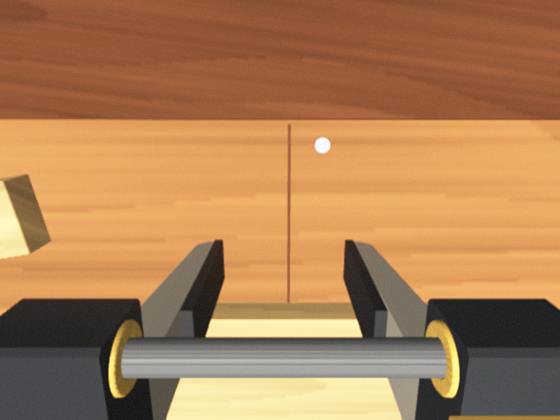

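The near edge at row 303 looks level, and the offcut at (20,215) is clear. I'll lower and press.

Request:
{"method": "carry_out", "body": {
  "rows": [
    {"fingers": 1,"dx": 0,"dy": 0,"dz": 0.15,"roll": 0},
    {"fingers": 1,"dx": 0,"dy": 0,"dz": 0.1,"roll": 0},
    {"fingers": 1,"dx": -0.07,"dy": 0,"dz": 0,"roll": 0},
    {"fingers": 1,"dx": -0.07,"dy": 0,"dz": 0,"roll": 0},
    {"fingers": 1,"dx": -0.04,"dy": 0,"dz": 0,"roll": 0},
    {"fingers": 1,"dx": -0.03,"dy": 0,"dz": 0,"roll": 0},
    {"fingers": 1,"dx": -0.01,"dy": 0,"dz": 0,"roll": 0},
    {"fingers": 1,"dx": -0.01,"dy": 0,"dz": 0,"roll": 0},
    {"fingers": 1,"dx": -0.01,"dy": 0,"dz": 0,"roll": 0},
    {"fingers": 1,"dx": 0,"dy": 0,"dz": 0,"roll": 0}
  ]
}}

```text
t: 12.0
tcp_pos: [0.4985, 0.0168, 0.0265]
tool_rot: [-0.0, -0.06, 0.998, -0.0]
wrist_force: [-0.8, -0.7, 1.4]
finger_gap: 0.0918
gripper_force: 0.4
```

```bash
python3 st.py
```

```text
t 12.0 tcp board -0.0131 -0.0025 z 0.0265 yaw err 0.0003 F board -0.9123010094440711 -0.6126667520774474 1.392500920483684
```

Request:
{"method": "carry_out", "body": {
  "rows": [
    {"fingers": 1,"dx": -0.01,"dy": 0,"dz": 0,"roll": 0},
    {"fingers": 1,"dx": -0.01,"dy": 0,"dz": 0,"roll": 0},
    {"fingers": 1,"dx": 0,"dy": 0,"dz": 0,"roll": 0}
  ]
}}

```text
t: 12.38
tcp_pos: [0.4987, 0.0169, 0.0261]
tool_rot: [-0.004, -0.06, 0.998, -0.0]
wrist_force: [-12.2, -2.7, 10.6]
finger_gap: 0.0917
gripper_force: 6.2
```

```bash
python3 st.py
```

```text
t 12.375 tcp board -0.0129 -0.0024 z 0.0261 yaw err 0.0002 F board -12.429615691944496 -1.1992961097899377 10.59076814034927
```

Seated: 12 N, no travel. I'll retreat and verify.

Request:
{"method": "carry_out", "body": {
  "rows": [
    {"fingers": 1,"dx": 0.05,"dy": 0,"dz": 0,"roll": 0},
    {"fingers": 1,"dx": 0.15,"dy": 0,"dz": 0,"roll": 0},
    {"fingers": 1,"dx": 0.1,"dy": 0,"dz": -0.28,"roll": 0},
    {"fingers": 1,"dx": 0.1,"dy": 0,"dz": -0.28,"roll": 0},
    {"fingers": 1,"dx": 0.1,"dy": 0,"dz": -0.28,"roll": 0},
    {"fingers": 1,"dx": 0.07,"dy": 0.3,"dz": 0,"roll": 0},
    {"fingers": 1,"dx": 0.07,"dy": 0.3,"dz": 0,"roll": 0},
    {"fingers": 1,"dx": 0,"dy": 0.3,"dz": 0,"roll": 0},
    {"fingers": 1,"dx": 0,"dy": 0.3,"dz": 0,"roll": 0},
    {"fingers": 1,"dx": 0,"dy": 0.3,"dz": 0,"roll": 0}
  ]
}}

```text
t: 13.62
tcp_pos: [0.3393, 0.302, 0.1949]
tool_rot: [0.001, -0.06, 0.998, 0.001]
wrist_force: [0.9, -0.4, -0.1]
finger_gap: 0.092
gripper_force: 0.0
```

Request:
{"method": "carry_out", "body": {
  "rows": [
    {"fingers": 1,"dx": 0,"dy": 0.3,"dz": 0,"roll": 0},
    {"fingers": 1,"dx": 0,"dy": 0.3,"dz": 0,"roll": 0},
    {"fingers": 1,"dx": 0,"dy": 0,"dz": 0,"roll": 0}
  ]
}}

```text
t: 14.0
tcp_pos: [0.3249, 0.4227, 0.1945]
tool_rot: [0.0, -0.062, 0.998, 0.001]
wrist_force: [-0.6, -0.6, -0.2]
finger_gap: 0.0918
gripper_force: 0.0
```

```bash
python3 st.py; python3 - <<'E'
from h import *
d=cam('top');cr=cv2.resize(d['img'][140:270,170:390],None,fx=3.6,fy=3.6,interpolation=cv2.INTER_CUBIC);cv2.imwrite('pics/c3.png',cr[:,:,::-1])
E
```

```text
t 14.0 tcp board -0.137 0.4213 z 0.1945 yaw err 0.0038 F board -0.6505456585076278 -0.5236138862417714 -0.1653299595351168
```

View pics/c3.png

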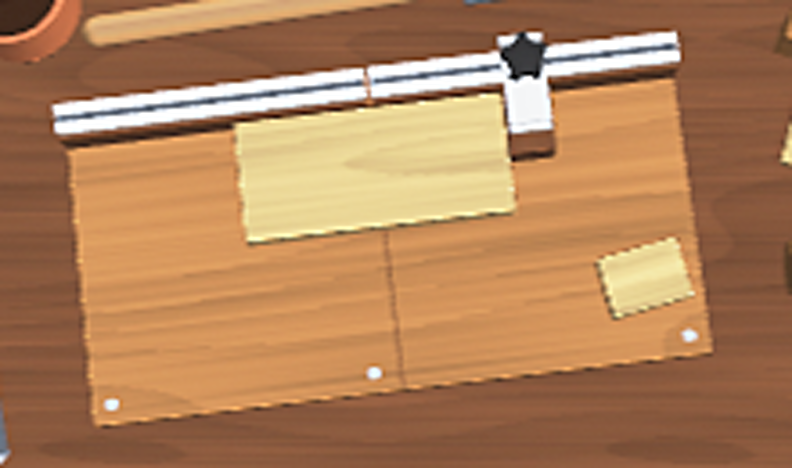

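The crop shows the blank from (237,122) to (515,240), with its edge along the fence and its right end at the stop's left face near (509,140). The offcut at (645,277) hasn't moved. I'm handing it in.

```bash
python3 -c "
from plant import env
print(env.sign_off())"
```

```text
the job is handed in; nothing more can be done
None
```

The blank lies flat along the fence and butted against the length stop, going by the contact forces and the final top view. The job was handed in at about 14 s; the sign-off returned no verdict.

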